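# Close a hub-dynamo housing over its coil and hold it shut

## Task

Slide the copper coil up off its post and seat it fully down over the steel core of the lower housing half, then fit the aluminium cover onto the two brass dowels over it. Press the cover down flush against its spring ring and keep pressing: finish while the gripper is still holding the housing shut. Leave the tools and supplies lying around on the bench where they are.

Things in the scene. Friction and masses are not known exactly. Their poses are not given: they have to be found in the camera images.
- coil_center (a point): Centre of the loose wound coil: a copper winding on a white bobbin, outer diameter 54 mm, bore 25 mm, height 22 mm, about 0.16 kg; z is its upright axis. It sits on the post's shoulder, 30 mm above the bench (this point 41 mm); the shoulder is only 34 mm wide, so fingers can reach below the coil. Grip across its diameter, in any direction.
- post_tip (a point): Tip of the fixed upright steel post (18 mm diameter, tapered tip, 67 mm above the bench) that the coil stands on; the coil's centre is 26 mm below the tip and must rise 37 mm to come clear. The stand has a round foot, 80 mm diameter, 8 mm high.
- housing_face (a point): Centre of the flat parting face (30 mm above the bench, z up) of the fixed lower housing half. Two brass dowels, 10 mm diameter, tapered tips, stand 36 mm high at y = +50 and -50 mm in this frame, so fingers closing along x clear them. Coil seated: its centre 27 mm above this point. Cover closed: cover_grip 70 mm above this point, y axes parallel, either way round.
- housing: The fixed lower housing half: aluminium disc of 86 mm with two ears, in a blue nest 96 (x) by 140 mm (y). Origin at bench height, 30 mm below housing_face, same axes. In the middle of the face a black seat, 40 mm diameter, 16 mm high, carries a steel core, 21 mm diameter, tapered at the top, that ends 34 mm above the face: the coil goes over the core down onto the seat.
- seal_ring (a joint): Orange spring ring (66 to 80 mm diameter) under the cover's rim. Value: m pressed down. 0 = free, its top 5 mm above the parting face; 0.005 = flush with it. Pushes up with about 7 N when free, 15 N when flush. The cover's weight (2.7 to 4 N) does not press it: the cover then rests 5 mm too high, and 11 to 13 N of added push brings it flush onto the metal face.
- cover_grip (a point): Grip point on the cover's axis, in the black boss on its flat top: 70 mm above its rim, 22 mm above the flat top. The boss is 24 mm along x, 50 mm along y, 30 mm high (its top 8 mm above this point): pinch it along x.
- cover: The loose upper housing half, 0.34 kg: an aluminium cup standing mouth down, outer diameter 76 mm, inner 68 mm, 48 mm high, 42 mm deep inside. Origin at the centre of its rim plane, 70 mm below cover_grip, same axes. Two ears, 14 mm thick, flush with the rim, have 13 mm through holes for the dowels at y = +50 and -50 mm.
- screwdriver: Bystander: screwdriver with red handle, 170 mm long, lying on the bench; leave alone.
- wrench: Bystander: steel wrench, 160 mm long, lying on the bench; leave alone.
- grease_jar: Bystander: green jar with black cap, 60 mm diameter, 60 mm high; origin under its centre; leave alone.
- lube_bottle: Bystander: yellow bottle with red cap, 44 mm diameter, 130 mm high; origin under its centre; leave alone.
- sprocket: Bystander: dark steel sprocket, 78 mm diameter, 5 mm thick, lying flat; leave alone.
- bar_tape: Bystander: black roll of handlebar tape, 64 mm diameter, 30 mm high, lying flat; leave alone.
Mind the look-alikes: they are no part of the job. Leave any purple or turquoise look-alike of the cover alone.

How it is judged (in metres and radians):
On the way, in this order (a step that is already met when the one before it is completed fails the run):
1. the coil has been slid up clear of its post (z of coil_center in the frame of post_tip above 0.011 m), for 0.05 s.
2. the coil sits fully down over the core on its seat (horizontal distance between coil_center and housing_face below 0.004 m and z of coil_center in the frame of housing_face below 0.03 m and angle between coil_center's own z axis and vertical below 0.1 rad), for 0.2 s.
3. the cover is on both dowels (horizontal distance between cover_grip and housing_face below 0.006 m and z of cover_grip in the frame of housing_face below 0.09 m and angle between the y axis of cover_grip and the y axis of housing_face, either way round below 0.1 rad), for 0.1 s.
At the end, for the whole second after the job is handed in: For the last second the fingers press the cover (over 3 N): within 2.2 mm of flush, 0.04 rad of upright, axis within 5 mm, turn within 0.08 rad, pushing on the lower half with over 9 N, spring ring down over 3 mm; the coil on its seat within 3 mm in height, 4 mm sideways (horizontal distance between coil_center and housing_face below 0.004 m and z of coil_center in the frame of housing_face below 0.03 m and horizontal distance between cover_grip and housing_face below 0.005 m and z of cover_grip in the frame of housing_face below 0.0722 m and angle between the y axis of cover_grip and the y axis of housing_face, either way round below 0.08 rad and angle between cover_grip's own z axis and vertical below 0.04 rad and value of joint seal_ring above 0.003 m and contact force between cover and housing above 9 N and contact force between the fingers and cover above 3 N); the arm keeps its last pose, push and grip.
It fails at once if a tool or supply on the bench is pushed more than 30 mm (distance of any of screwdriver, wrench, grease_jar, lube_bottle, sprocket, bar_tape from where it was at the start of the episode above 0.03 m).
It also fails if it takes over 61 s, if anything falls off the work surface, if the arm or the gripper's body presses on something with over 40 N, if the wrist force passes 120 N, or if a joint passes its speed limit or range.

## Robot

A 6-joint arm with a two-finger parallel gripper is mounted at the origin on the work surface. World frame = base frame: x ahead of the robot, y to its left, z up, the work surface at z = 0. Lengths are in m, angles in degrees, forces in N, time in s.
With the tool pointing down it reaches from about 0.3 to 0.75 m from the base axis. Payload 8.5 kg.
Tool frame: the origin (TCP) lies on the centre line of the jaws, within the pads' length; the fingertips stand 25 mm ahead of it and the grasp point (between the pads) lies 6 mm ahead of it; z points along the fingers, y is the line along which they close (so a half turn about z gives the same grasp; the last joint's range is limited). The gripper opens to 85 mm and grips with 20 to 120 N. Pads are 22 mm wide; open, the fingers measure 114 mm over their backs; the gripper's body (76 mm by 85 mm) begins 54 mm behind the grasp point. The pads swing forward as they close: fully open they stand 13 mm farther back than shut.
Start: joints at [60.716, 21.807, 74.336, -0, 83.858, -12.336], TCP at [0.16, 0.526, 0.223] pointing down, gripper open.
Joint ranges: [-178.18, 178.18], [-50.72, 133.34], [12.68, 142.11], [-81.47, 261.47], [9.98, 163.14], [-165.26, 165.26]. Speed limits (degrees/s): [136.94, 136.94, 180, 180, 180, 180].

## Interface

Orientations are given as a 3x3 rotation matrix whose columns are the frame's x, y, z axes.
In Python, from rig import telemetry, optics, env gives the robot as it stands.
- The arm moves only by the tool send_rows, never from a script. Its argument "deltas" is a list that holds one entry, the list of rows, each a list of 7 numbers: the shift along the tool's x, y, z in m, then the turn, a rotation vector about the tool's x, y, z in rad, then the opening, from -1 (shut) to 1 (fully open), so that 0 is half open. In form: [[[x, y, z, ax, ay, az, grip], ...]]. A call has 1 to 12 rows; each row shifts and turns the commanded pose from where the row before left it, along the tool's axes as they then stand; what a row does not reach is not made up. A row lasts 1/8 s, in which the tool goes at most 62.5 mm and 10.7 degrees, less where a joint would pass 70% of its speed; a pose out of reach is approached as far as the arm can. A call is refused whole if a number of a shift passes 0.0625 or a number of a turn 0.188, either way. A call with a gripper value outside its range is refused whole. The fingers move at their own pace and stop on an object; "squeeze" is the grip in N (left out, the last holds). Time passes only in rows, so rows that do not move let the fingers close. It gives the time, the measured TCP pose, the force, the opening and the grip force at its end, in the units of the state.
- telemetry.observe(): the state, without advancing time (a new reading comes with each control period).
- optics.get_image(name): name is "scene" or "top"; returns a dict with "image" (480x640x3 uint8, red, green, blue), "range_z" (480x640 float32, m along the optical axis (not along the pixel's ray), 0 where there is no reading), "K" (3x3 intrinsics, pixels), "rvec" (rotation vector, rad) and "tvec" (3), from world to camera coordinates, as OpenCV has them. Camera axes: x right, y down, z forward; pixel columns grow to the right and rows downward; lengths in m; the calibration is good to about 2 mm. A picture is of the moment at which its call begins.
- env.close_job(): hands the job in; it is judged then, once.
The state is a dict: "time_s": time; "q": joint angles; "qvel": joint speeds; "joint_efforts": joint torques, N m; "position": TCP position; "tool_rot": TCP orientation; "ft_force": force on the tool from outside, world axes, zero at the start; "wrist_torque": the same for the moment, N m; "grip_width": finger opening in m; "gripper_force": force on a finger pad.
Only numpy, scipy, OpenCV 4.12 (cv2) and the standard library are available. Lean on these libraries where they do the work, as an engineer would, in place of code of your own. Each camera call takes 0.05 s, during which the arm holds its last target. There are 200 camera calls.

## Working session

There is one attempt and no reset: what is moved stays moved. The work goes in short steps, Python scripts to look and compute and a tool call to move; the robot and the scene stay as the last step left them, time stands still between calls to the robot, and variables do not carry over. Pictures are saved under pics/ and viewed, at most 10 in all, crops included, and the job is handed in when it is done.

Besides the shell and the picture viewer there is one more tool, called in YAML: its name, and indented under it one key for each argument. send_rows: Moves the arm, as the interface text tells. Its arguments: {"type":"object","properties":{"deltas":{"type":"array"},"squeeze":{"type":"number"}},"required":["deltas"]}

```bash
mkdir -p pics; ls
cat > h.py <<'E'
from rig import telemetry, optics, env
import numpy as np, cv2
def cap(n,f):
    d=optics.get_image(n); np.savez(f'{f}.npz',**{k:d[k] for k in d}); return d
def save(im,f): cv2.imwrite(f'pics/{f}.png',cv2.cvtColor(np.ascontiguousarray(im),cv2.COLOR_RGB2BGR))
def cloud(d):
    R=cv2.Rodrigues(np.array(d['rvec'],float))[0]; t=np.array(d['tvec'],float).ravel(); z=d['range_z'].astype(float)
    v,u=np.mgrid[:480,:640]; K=d['K']
    P=np.stack([(u-K[0,2])/K[0,0]*z,(v-K[1,2])/K[1,1]*z,z],-1)
    W=(P-t)@R; W[z<=0]=np.nan; return W
E
python3 - <<'E'
from h import *
for n in ('scene','top'):
    d=cap(n,n); save(d['image'],n); R=cv2.Rodrigues(np.array(d['rvec'],float))[0]
    print(n,d['K'].tolist(),(-R.T@np.array(d['tvec']).ravel()),R[2])
s=telemetry.observe(); print(s)
E
```

```text
pics
scene [[534.6311249470186, 0.0, 314.35469925026405], [0.0, 534.6311249470186, 241.62307448915325], [0.0, 0.0, 1.0]] [ 0.8507815  -0.60746386  1.04649822] [-0.26726415  0.5013668  -0.82292236]
top [[461.59702008109593, 0.0, 323.33947468371736], [0.0, 461.59702008109593, 231.99325576091533], [0.0, 0.0, 1.0]] [ 0.4838013  -0.02131568  0.88975116] [ 0.07607195 -0.00193932 -0.99710045]
{'time_s': 0.1, 'q': array([ 6.07172472e+01,  2.18369740e+01,  7.43783090e+01,  4.00113965e-04,
        8.38593307e+01, -1.23352500e+01]), 'qvel': array([ 0.16662016, -0.07310063, -0.20091109,  0.02759379,  0.04732147,
        0.02463103]), 'joint_efforts': array([ 3.26596208e-03, -4.49219227e+01, -2.31657583e+01, -1.75605292e-04,
        3.64988686e-03, -4.71213946e-05]), 'position': array([0.16018225, 0.52587402, 0.22268737]), 'tool_rot': array([[-9.56571929e-01,  2.91495679e-01, -6.43014690e-04],
       [ 2.91496249e-01,  9.56571301e-01, -1.13245197e-03],
       [ 2.84984543e-04, -1.27070813e-03, -9.99999152e-01]]), 'ft_force': array([ 0.27559161, -0.20770927, -0.04243032]), 'wrist_torque': array([ 0.02426179, -0.02542438, -0.00197668]), 'gripper_force': 0.0, 'grip_width': 0.08541412912665869}
```

View pics/scene.png

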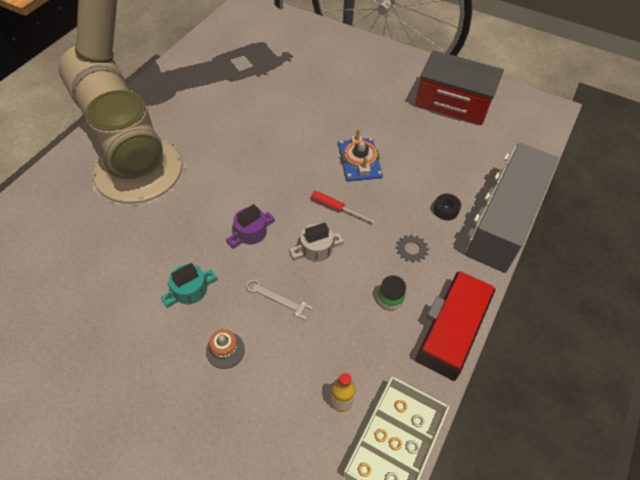

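View pics/top.png

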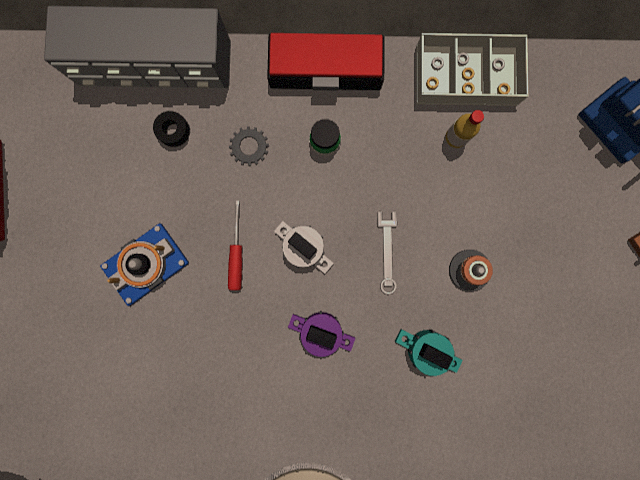

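Scene view: housing at (360,158), aluminium cover (317,240), coil on post (224,345). Top view: housing (140,265), cover (303,247), coil (479,270). 

Cover candidates in the top view are grey aluminium (303,247), purple (322,335) and turquoise (433,354). I choose the grey one. There is only one coil on a post; the rings in the tray at (465,75) are small, and the tape roll (171,129) and sprocket (249,146) are no match. Next is a close crop to check.

Run:
```python
from h import *
t=dict(np.load('top.npz')); s=dict(np.load('scene.npz'))
def c(d,u,v,r=33): return cv2.resize(d['image'][v-r:v+r,u-r*4//3:u+r*4//3],(400,300),interpolation=cv2.INTER_CUBIC)
a=np.vstack([np.hstack([c(t,144,265,48),c(t,303,247)]),np.hstack([c(t,475,270),c(s,360,158)])])
save(a,'crops')
W=cloud(t);V=cloud(s)
for n,(u,v),(us,vs) in (('house',(140,265),(360,158)),('cover',(303,247),(317,240)),('coil',(479,270),(224,345)),('purple',(322,335),(250,224))):
    print(n,W[v,u].round(4),V[vs,us].round(4))
def hist(P,lo,hi):
    z=P[...,2]; m=(z>lo)&(z<hi); return m
# cluster stats within boxes (both clouds)
for n,P in (('top',W),('scene',V)):
  for nm,cx,cy,r,lo,hi in [(n,*p) for n,*p in []]: pass
for nm,(u,v) in (('house',(140,265)),('cover',(303,247)),('coil',(479,270))):
  c0=W[v,u,:2]
  for n,P in (('top',W),('scene',V)):
    m=np.hypot(P[...,0]-c0[0],P[...,1]-c0[1])<.09
    z=P[m][:,2]; h,e=np.histogram(z,np.arange(-.004,.15,.004)); print(nm,n,[(round(e[i]+.002,3),int(h[i])) for i in range(len(h)) if h[i]>5])
```

```text
house [0.4823 0.3068 0.0537] [0.4951 0.298  0.0331]
cover [0.5187 0.0125 0.0765] [0.5301 0.0067 0.0497]
coil [ 0.4834 -0.3004  0.0682] [ 0.4929 -0.3077  0.0473]
purple [ 0.3666 -0.0235  0.0783] [ 0.3731 -0.0305  0.0482]
house top [(np.float64(-0.002), 1466), (np.float64(0.002), 1599), (np.float64(0.006), 75), (np.float64(0.01), 718), (np.float64(0.014), 734), (np.float64(0.018), 93), (np.float64(0.022), 109), (np.float64(0.026), 169), (np.float64(0.03), 850), (np.float64(0.034), 478), (np.float64(0.038), 123), (np.float64(0.042), 50), (np.float64(0.046), 225), (np.float64(0.05), 38), (np.float64(0.054), 25), (np.float64(0.058), 54), (np.float64(0.062), 63), (np.float64(0.066), 37)]
house scene [(np.float64(-0.002), 524), (np.float64(0.002), 606), (np.float64(0.006), 115), (np.float64(0.01), 235), (np.float64(0.014), 267), (np.float64(0.018), 80), (np.float64(0.022), 60), (np.float64(0.026), 97), (np.float64(0.03), 240), (np.float64(0.034), 203), (np.float64(0.038), 72), (np.float64(0.042), 37), (np.float64(0.046), 78), (np.float64(0.05), 28), (np.float64(0.054), 14), (np.float64(0.05
[... 1147 characters left out ...]
0.014), 11), (np.float64(0.03), 13), (np.float64(0.034), 13), (np.float64(0.038), 23), (np.float64(0.042), 34), (np.float64(0.046), 31), (np.float64(0.05), 306), (np.float64(0.054), 246), (np.float64(0.058), 6), (np.float64(0.062), 25), (np.float64(0.066), 45), (np.float64(0.07), 13)]
coil scene [(np.float64(-0.002), 2101), (np.float64(0.002), 2038), (np.float64(0.006), 345), (np.float64(0.01), 275), (np.float64(0.014), 11), (np.float64(0.03), 16), (np.float64(0.034), 20), (np.float64(0.038), 23), (np.float64(0.042), 29), (np.float64(0.046), 61), (np.float64(0.05), 263), (np.float64(0.054), 135), (np.float64(0.058), 9), (np.float64(0.062), 22), (np.float64(0.066), 27), (np.float64(0.07), 8)]
```

View pics/crops.png

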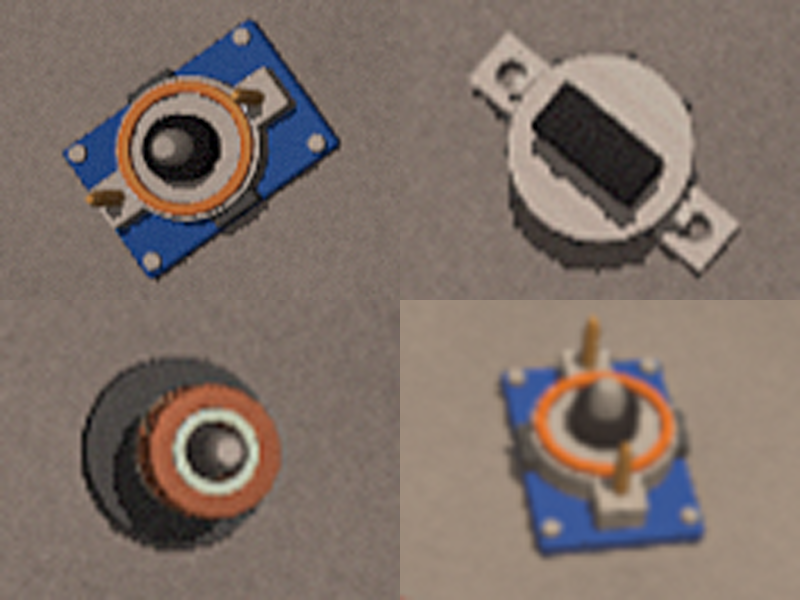

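The crop confirms it: grey aluminium cover with black boss at top (303,247), copper coil with white bobbin at (477,270), and the housing with orange ring, two brass dowels and black seat at (140,265). Heights agree in both views: coil top 52 mm, cover flat 48, boss top 78, face and ring 30–35. Next I measure the precise centres.

```bash
cat >> h.py <<'E'
def onplane(d,px,z):
    R=cv2.Rodrigues(np.array(d['rvec'],float))[0]; t=np.array(d['tvec'],float).ravel()
    r=cv2.undistortPoints(np.array(px,float).reshape(-1,1,2),d['K'].astype(float),None).reshape(-1,2)
    r=np.c_[r,np.ones(len(r))]@R; C=-R.T@t
    return (C+r*((z-C[2])/r[:,2])[:,None])[:,:2]
def blob(d,m,z,c0,r):
    """biggest blob of mask near c0 -> contour and hull on plane z (world m)"""
    W=cloud(d); near=np.hypot(W[...,0]-c0[0],W[...,1]-c0[1])<r
    m=(m&near).astype(np.uint8); n,l,s,_=cv2.connectedComponentsWithStats(m)
    k=1+np.argmax(s[1:,4]); m=(l==k).astype(np.uint8)
    c=max(cv2.findContours(m,0,cv2.CHAIN_APPROX_NONE)[0],key=len)
    return onplane(d,c[:,0],z), s[k,4]
def circ(p):
    (x,y),_=cv2.minEnclosingCircle((p*1e3).astype(np.float32)); e=cv2.fitEllipse((p*1e3).astype(np.float32))
    return np.round(e[0],1),np.round(e[1],1),round(x,1),round(y,1)
E
cat > m.py <<'E'
from h import *
for n in ('top','scene'):
    d=dict(np.load(n+'.npz')); W=cloud(d); Z=W[...,2]; hsv=cv2.cvtColor(d['image'],cv2.COLOR_RGB2HSV); h,s,v=[hsv[...,i].astype(int) for i in range(3)]
    print(n)
    p,a=blob(d,(h<18)&(s>150)&(Z>.02)&(v>120),.035,(.475,.307),.07); print('ring',a,circ(p))
    p,a=blob(d,(h>100)&(h<130)&(s>120),.012,(.475,.307),.12); r=cv2.minAreaRect((p*1e3).astype(np.float32)); print('plate',a,np.round(r[0],1),np.round(r[1],1),r[2])
    m=(Z>.044)&(Z<.0565); p,a=blob(d,m,.052,(.484,-.305),.05); print('coil',a,circ(p))
    m=(Z>.060); p,a=blob(d,m,.065,(.484,-.305),.05); print('posttip',a,p.mean(0)*1e3)
    m=(Z>.071); p,a=blob(d,m,.078,(.5187,.0125),.05); r=cv2.minAreaRect((p*1e3).astype(np.float32)); print('boss',a,np.round(r[0],1),np.round(r[1],1),r[2])
    m=(Z>.042); p,a=blob(d,m&(Z<.056),.048,(.5187,.0125),.055); print('covtop',a,circ(p))
    m=(Z>.056)
    near=np.hypot(W[...,0]-.475,W[...,1]-.307)<.08
    nn,l,st,ce=cv2.connectedComponentsWithStats((near&(Z>.055)).astype(np.uint8))
    for k in range(1,nn):
        q=np.argwhere(l==k)[:,::-1]; print('  hi',st[k,4],ce[k].round(1),np.nanmax(Z[l==k]).round(4),(onplane(d,q,.061).mean(0)*1e3).round(1))
    m=(Z>.043)&(Z<.05); p,a=blob(d,m,.046,(.475,.307),.035); print('seat',a,circ(p))
E
python3 m.py
```

```text
top
ring 407 (array([484.6, 316.5]), array([76.4, 77.9]), 486.3, 315.0)
plate 762 [508.6 283.1] [96.  57.5] 37.03865051269531
coil 584 (array([ 484.6, -302.8]), array([52.2, 53.1]), 484.3, -302.8)
posttip 83 [ 484.39592404 -302.5854002 ]
boss 386 [522.7  14.3] [49.9 23.9] 51.1605339050293
covtop 975 (array([522.9,  14.1]), array([74.6, 74.8]), 522.7, 14.1)
  hi 26 [156.5 247. ] 0.0668 [515.  275.9]
  hi 106 [133.7 263.2] 0.068 [485.4 315.3]
  hi 31 [110.7 279.8] 0.068 [455.2 354.9]
seat 259 (array([485.3, 316.5]), array([38.3, 39.1]), 485.0, 316.2)
scene
ring 90 (array([486.6, 317.9]), array([72.5, 75.6]), 483.6, 314.6)
plate 289 [511.8 282.7] [92.5 58.6] 37.142635345458984
coil 462 (array([ 487. , -303.7]), array([52. , 53.9]), 487.5, -303.2)
posttip 58 [ 486.81878499 -303.33007012]
boss 225 [524.4  13.7] [51.  27.5] 50.54656982421875
covtop 441 (array([524.4,  14.4]), array([68.7, 78.2]), 526.4, 13.3)
  hi 14 [358.1 131.1] 0.0676 [457.6 356.4]
  hi 43 [361.4 144.9] 0.0696 [487.6 315.9]
  hi 14 [365.  158.8] 0.0672 [517. 277.]
seat 89 (array([486.5, 318.2]), array([35. , 40.6]), 486.4, 318.2)
```

send_rows:
  deltas:
    - [[0, 0, 0, 0, 0, 0.157, 1], [0, 0, 0, 0, 0, 0.157, 1], [0, 0, 0, 0, 0, 0.157, 1], [0, 0, 0, 0, 0, 0.157, 1], [0, 0, 0, 0, 0, 0, 1]]

```text
time_s: 0.72
position: [0.1603, 0.526, 0.2229]
tool_rot: [[-0.604, 0.797, -0.0], [0.797, 0.604, -0.001], [-0.0, -0.001, -1.0]]
ft_force: [-0.8, 0.3, -0.1]
grip_width: 0.085
gripper_force: 0.0
```

send_rows:
  deltas:
    - [[-0.042, 0.001, 0, 0, 0, 0, 1], [-0.042, 0.001, 0, 0, 0, 0, 1], [-0.042, 0.001, 0, 0, 0, 0, 1], [-0.042, 0.001, 0, 0, 0, 0, 1], [-0.042, 0.001, 0, 0, 0, 0, 1], [-0.042, 0.001, 0, 0, 0, 0, 1], [-0.042, 0.001, 0, 0, 0, 0, 1], [-0.042, 0.001, 0, 0, 0, 0, 1], [-0.042, 0.001, 0, 0, 0, 0, 1], [-0.042, 0.001, 0, 0, 0, 0, 1]]

```text
time_s: 1.98
position: [0.4221, 0.1958, 0.2232]
tool_rot: [[-0.606, 0.796, -0.0], [0.796, 0.606, 0.0], [0.0, -0.0, -1.0]]
ft_force: [-0.1, 0.4, 0.1]
grip_width: 0.0856
gripper_force: 0.0
```

send_rows:
  deltas:
    - [[-0.037, -0.021, 0, 0, 0, 0, 1], [-0.037, -0.021, 0, 0, 0, 0, 1], [-0.037, -0.021, 0, 0, 0, 0, 1], [-0.037, -0.021, 0, 0, 0, 0, 1], [-0.037, -0.021, 0, 0, 0, 0, 1], [-0.037, -0.021, 0, 0, 0, 0, 1], [-0.037, -0.021, 0, 0, 0, 0, 1], [-0.037, -0.021, 0, 0, 0, 0, 1], [-0.037, -0.021, 0, 0, 0, 0, 1], [-0.037, -0.021, 0, 0, 0, 0, 1], [-0.037, -0.021, 0, 0, 0, 0, 1], [0, 0, 0, 0, 0, 0, 1]]

```text
time_s: 3.48
position: [0.4824, -0.2693, 0.2224]
tool_rot: [[-0.603, 0.798, -0.001], [0.798, 0.603, 0.0], [0.001, -0.0, -1.0]]
ft_force: [0.3, 0.8, -0.2]
grip_width: 0.0854
gripper_force: 0.0
```

```bash
cat > to.py <<'E'
import sys
from h import *
from scipy.spatial.transform import Rotation as Ro
# target x y z(mm) theta(deg, tool y heading)
x,y,z,th=map(float,sys.argv[1:5]); s=telemetry.observe(); R=s['tool_rot']
a=np.radians(th); Y=np.array([np.cos(a),np.sin(a),0]); Z=np.array([0,0,-1.]); T=np.c_[np.cross(Y,Z),Y,Z]
print('t',s['time_s'],'pos',(s['position']*1e3).round(2),'F',s['ft_force'].round(1),'w',round(s['grip_width']*1e3,1),'gf',round(s['gripper_force'],1))
print('shift mm, current axes',(R.T@(np.array([x,y,z])-s['position']*1e3)).round(2),'target axes',(T.T@(np.array([x,y,z])-s['position']*1e3)).round(2),'rotvec',Ro.from_matrix(R.T@T).as_rotvec().round(4))
E
python3 to.py 485.8 -303.2 46 37
```

```text
t 3.475 pos [ 482.35 -269.26  222.4 ] F [ 0.3  0.8 -0.2] w 85.4 gf 0.0
shift mm, current axes [-29.28 -17.65 176.39] target axes [-29.18 -17.67 176.4 ] rotvec [-0.0004 -0.0007  0.0016]
```

send_rows:
  deltas:
    - [[-0.0146, -0.0088, 0, 0, 0, 0, 1], [-0.0146, -0.0088, 0, 0, 0, 0, 1], [0, 0, 0.035, 0, 0, 0, 1], [0, 0, 0.04, 0, 0, 0, 1], [0, 0, 0.03, 0, 0, 0, 1], [0, 0, 0, 0, 0, 0, 1]]

```text
time_s: 4.22
position: [0.4854, -0.3005, 0.1166]
tool_rot: [[-0.603, 0.797, -0.003], [0.797, 0.603, 0.003], [0.004, -0.001, -1.0]]
ft_force: [-1.2, 0.3, 0.3]
grip_width: 0.0854
gripper_force: 0.0
```

```bash
python3 to.py 485.8 -303.2 46 37
```

```text
t 4.225 pos [ 485.44 -300.51  116.63] F [-1.2  0.3  0.3] w 85.4 gf 0.0
shift mm, current axes [-2.66 -1.29 70.62] target axes [-2.37 -1.33 70.63] rotvec [-0.0007 -0.0041  0.002 ]
```

send_rows:
  deltas:
    - [[0, 0, 0.02, 0, 0, 0, 1], [0, 0, 0.02, 0, 0, 0, 1], [0, 0, 0.02, 0, 0, 0, 1], [0, 0, 0.005, 0, 0, 0, 1], [0, 0, 0, 0, 0, 0, 1], [0, 0, 0, 0, 0, 0, 1]]

```text
time_s: 4.97
position: [0.4865, -0.3013, 0.0544]
tool_rot: [[-0.603, 0.798, 0.001], [0.798, 0.603, -0.001], [-0.002, 0.0, -1.0]]
ft_force: [0.1, 0.2, 0.4]
grip_width: 0.0856
gripper_force: 0.0
```

```bash
python3 to.py 485.8 -303.2 46 37
python3 - <<'E'
from h import *
d=cap('scene','s2'); save(cv2.resize(d['image'][285:405,144:304],(800,600),interpolation=3),'s2')
E
```

```text
t 4.975 pos [ 486.53 -301.35   54.38] F [0.1 0.2 0.4] w 85.6 gf 0.0
shift mm, current axes [-1.02 -1.7   8.38] target axes [-1.04 -1.7   8.38] rotvec [0.0003 0.002  0.0013]
```

View pics/s2.png

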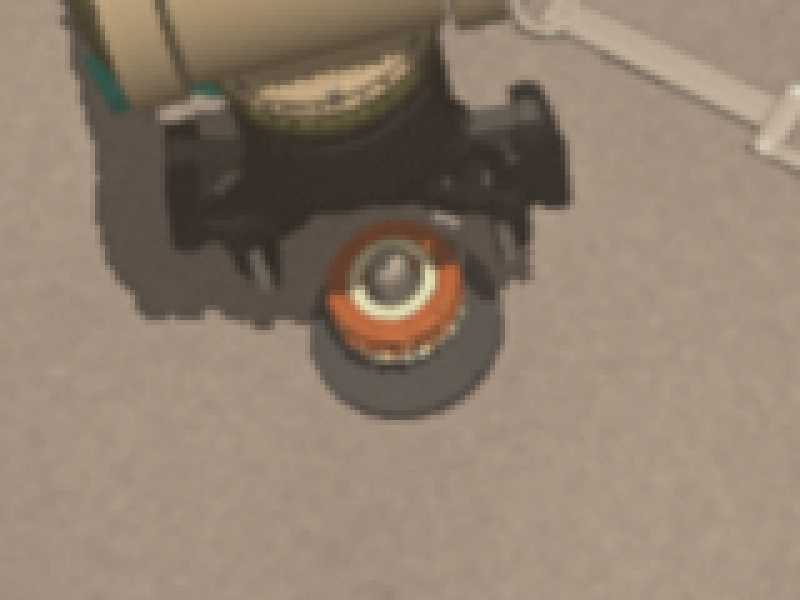

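The crop shows the fingers straddling the coil (centre (395,290)), one on each side. I lower the last bit and grip.

send_rows:
  deltas:
    - [[-0.001, -0.0017, 0.0084, 0, 0, 0, 1], [0, 0, 0, 0, 0, 0, 1], [0, 0, 0, 0, 0, 0, 0.2], [0, 0, 0, 0, 0, 0, -0.2], [0, 0, 0, 0, 0, 0, -0.6], [0, 0, 0, 0, 0, 0, -1], [0, 0, 0, 0, 0, 0, -1], [0, 0, 0, 0, 0, 0, -1]]
  squeeze: 50

```text
time_s: 6.02
position: [0.4851, -0.3029, 0.0451]
tool_rot: [[-0.603, 0.798, -0.0], [0.798, 0.603, -0.0], [-0.0, -0.0, -1.0]]
ft_force: [-4.0, -0.1, 3.9]
grip_width: 0.0155
gripper_force: 48.9
```

```bash
python3 to.py 485.8 -303.2 46 37
```

```text
t 6.025 pos [ 485.11 -302.88   45.11] F [-4.  -0.1  3.9] w 15.5 gf 48.9
shift mm, current axes [-0.67  0.36 -0.89] target axes [-0.67  0.36 -0.89] rotvec [-0.0004  0.0002  0.0013]
```

Run:
```python
from h import *
d=cap('scene','s3'); t=cap('top','t3')
save(np.hstack([cv2.resize(d['image'][300:380,184:264],(400,400),interpolation=3),cv2.resize(t['image'][220:320,430:530],(400,400),interpolation=3)]),'s3')
```

```text
(no output)
```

View pics/s3.png

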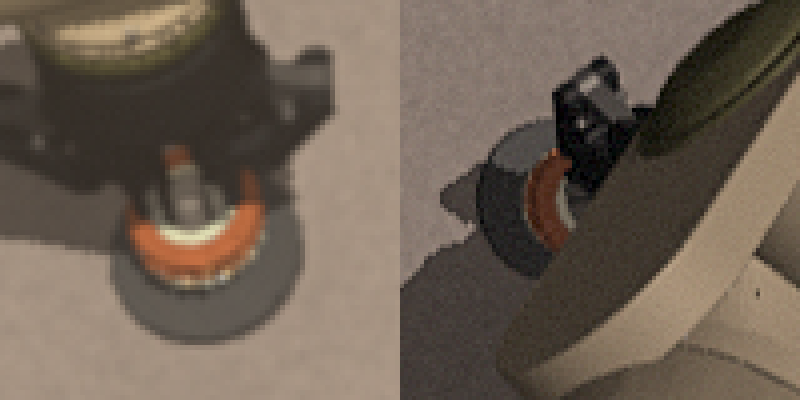

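The fingers closed on the post tip above the coil (in the left crop the dark pads at (185,190) stand above the white bobbin). I'll measure where the fingertips really are compared with the reported TCP.

Run:
```python
from h import *
a=np.radians(37); Y=np.array([np.cos(a),np.sin(a)]); X=np.array([-np.sin(a),np.cos(a)])
for f,p in (('s2',(.4865,-.3013)),('s3',(.4851,-.3029)),('t3',(.4851,-.3029))):
    d=dict(np.load(f+'.npz')); W=cloud(d); q=W[...,:2]-np.array(p); ly=q@Y*1e3; lx=q@X*1e3; z=W[...,2]*1e3
    m=(abs(lx)<25)&(abs(ly)<65)&(z>10)
    print(f)
    for b in range(-65,65,10):
        k=m&(ly>=b)&(ly<b+10)&(d['image'].max(-1)<110)
        if k.sum(): print(b,k.sum(),'zmin/5pct/max',np.percentile(z[k],[0,5,20,50,100]).round(0))
```

```text
s2
-65 204 zmin/5pct/max [ 88. 124. 132. 176. 353.]
-55 172 zmin/5pct/max [ 77.  90. 120. 129. 374.]
-45 143 zmin/5pct/max [ 10.  81. 103. 142. 371.]
-35 98 zmin/5pct/max [ 10.  12. 137. 154. 266.]
-25 63 zmin/5pct/max [ 10.  11.  50.  52. 235.]
-15 54 zmin/5pct/max [ 10.  36.  49.  53. 159.]
-5 36 zmin/5pct/max [ 11.  48.  51.  52. 143.]
5 43 zmin/5pct/max [ 28.  39.  49.  52. 280.]
15 72 zmin/5pct/max [ 10.  11.  50. 155. 281.]
25 203 zmin/5pct/max [ 10.  15. 151. 206. 281.]
35 199 zmin/5pct/max [ 11. 120. 140. 174. 280.]
45 148 zmin/5pct/max [ 77.  87. 103. 128. 181.]
55 173 zmin/5pct/max [ 95. 120. 145. 178. 360.]
s3
-65 107 zmin/5pct/max [131. 141. 147. 150. 343.]
-55 111 zmin/5pct/max [113. 126. 137. 148. 367.]
-45 142 zmin/5pct/max [ 11.  99. 113. 131. 358.]
-35 117 zmin/5pct/max [ 10.  11. 105. 110. 260.]
-25 62 zmin/5pct/max [ 10.  13.  55.  99. 152.]
-15 122 zmin/5pct/max [ 10.  51.  67.  87. 152.]
-5 49 zmin/5pct/max [ 10.  11.  52.  63. 133.]
5 77 zmin/5pct/max [ 10.  52.  68.  94. 270.]
15 131 zmin/5pct/max [ 10.  48.  69. 107. 271.]
25 220 zmin/5pct/max [ 10.  11. 108. 185. 273.]
35 191 zmin/5pct/max [ 10. 108. 122. 163. 267.]
45 85 zmin/5pct/max [111. 122. 134. 144. 159.]
55 113 zmin/5pct/max [131. 142. 148. 151. 348.]
t3
-55 271 zmin/5pct/max [332. 339. 346. 357. 378.]
-45 160 zmin/5pct/max [337. 341. 350. 354. 370.]
-35 1 zmin/5pct/max [339. 339. 339. 339. 339.]
-25 1 zmin/5pct/max [11. 11. 11. 11. 11.]
-15 16 zmin/5pct/max [10. 10. 32. 45. 54.]
-5 52 zmin/5pct/max [10. 39. 47. 51. 64.]
5 98 zmin/5pct/max [11. 34. 49. 52. 99.]
15 158 zmin/5pct/max [ 10.  11.  44.  52. 132.]
25 112 zmin/5pct/max [ 10.  10.  12. 109. 178.]
35 143 zmin/5pct/max [ 11. 112. 126. 159. 351.]
45 110 zmin/5pct/max [117. 131. 142. 149. 358.]
55 503 zmin/5pct/max [131. 149. 332. 342. 370.]
```

Depth shows the open tips at z≈77 mm with the TCP reported at 54. The true tool therefore stands about 35 mm higher than the reported z. I'll open, go down 25 mm more and re-measure.

send_rows:
  deltas:
    - [[0, 0, 0, 0, 0, 0, 0], [0, 0, 0, 0, 0, 0, 0.6], [0, 0, 0, 0, 0, 0, 1], [0, 0, 0, 0, 0, 0, 1], [0, 0, 0, 0, 0, 0, 1], [0, 0, 0, 0, 0, 0, 1], [0, 0, 0.01, 0, 0, 0, 1], [0, 0, 0.01, 0, 0, 0, 1], [0, 0, 0.004, 0, 0, 0, 1], [0, 0, 0, 0, 0, 0, 1]]

```text
time_s: 7.38
position: [0.4852, -0.3026, 0.0203]
tool_rot: [[-0.603, 0.798, -0.001], [0.798, 0.603, 0.001], [0.001, -0.0, -1.0]]
ft_force: [0.9, -0.2, 0.2]
grip_width: 0.0853
gripper_force: 0.0
```

```bash
python3 to.py 485.8 -303.2 11 37
python3 - <<'E'
from h import *
a=np.radians(37); Y=np.array([np.cos(a),np.sin(a)]); X=np.array([-np.sin(a),np.cos(a)])
p=telemetry.observe()['position'][:2]
d=cap('scene','s4'); W=cloud(d); q=W[...,:2]-p; ly=q@Y*1e3; lx=q@X*1e3; z=W[...,2]*1e3
for lo,hi in ((-60,-35),(35,60)):
    k=(abs(lx)<20)&(ly>lo)&(ly<hi)&(z>9)&(z<120); h,e=np.histogram(z[k],np.arange(9,121,4)); print([(int(e[i]),int(h[i])) for i in range(len(h)) if h[i]])
    k&=(z>20)&(z<75); print('lx',np.percentile(lx[k],[2,50,98]).round(1),'ly',np.percentile(ly[k],[2,50,98]).round(1))
save(cv2.resize(d['image'][300:380,170:276],(800,600),interpolation=3),'s4')
E
```

```text
t 7.375 pos [ 485.16 -302.58   20.35] F [ 0.9 -0.2  0.2] w 85.3 gf 0.0
shift mm, current axes [-0.89  0.13  9.35] target axes [-0.88  0.13  9.35] rotvec [-0.0002 -0.0009  0.0012]
[(9, 5), (45, 8), (49, 8), (53, 7), (57, 7), (61, 12), (65, 2), (69, 8), (73, 3), (77, 4), (81, 2), (85, 12), (89, 34), (93, 41), (97, 14), (101, 7), (105, 17), (109, 9), (113, 3)]
lx [-12.7  -8.2   6.5] ly [-54.2 -44.6 -41.7]
[(9, 10), (45, 3), (49, 5), (53, 7), (57, 7), (61, 8), (65, 7), (69, 1), (73, 6), (77, 4), (81, 3), (85, 12), (89, 35), (93, 26), (97, 14), (101, 20), (105, 30), (109, 9), (113, 3)]
lx [-12.   -9.5  -3. ] ly [43.5 49.6 56.7]
```

View pics/s4.png

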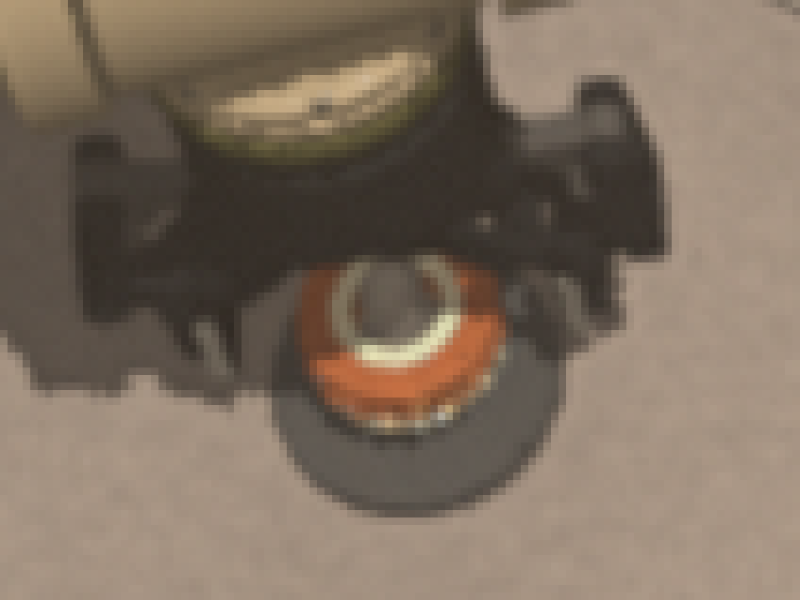

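The open fingers straddle the coil with tips at 44 mm for a reported z of 20, so tip = reported + 24 when open. I lower another 11 mm and grip.

send_rows:
  deltas:
    - [[-0.0008, 0, 0.006, 0, 0, 0, 1], [0, 0, 0.006, 0, 0, 0, 1], [0, 0, 0, 0, 0, 0, 0.5], [0, 0, 0, 0, 0, 0, 0], [0, 0, 0, 0, 0, 0, -0.4], [0, 0, 0, 0, 0, 0, -0.8], [0, 0, 0, 0, 0, 0, -1], [0, 0, 0, 0, 0, 0, -1]]
  squeeze: 50

```text
time_s: 8.43
position: [0.4858, -0.3034, 0.0092]
tool_rot: [[-0.603, 0.798, 0.0], [0.798, 0.603, -0.0], [-0.0, 0.0, -1.0]]
ft_force: [-2.4, 1.9, 4.2]
grip_width: 0.053
gripper_force: 52.8
```

```bash
python3 to.py 485.8 -303.2 170 37
```

```text
t 8.425 pos [ 485.84 -303.42    9.21] F [-2.4  1.9  4.2] w 53.0 gf 52.8
shift mm, current axes [ 1.2000e-01  1.0000e-01 -1.6079e+02] target axes [ 2.0000e-01  1.0000e-01 -1.6079e+02] rotvec [0.     0.0005 0.0013]
```

Width is 53 mm, so the coil is held. I lift straight up.

send_rows:
  deltas:
    - [[0, 0, -0.01, 0, 0, 0, -1], [0, 0, -0.015, 0, 0, 0, -1], [0, 0, -0.02, 0, 0, 0, -1], [0, 0, -0.03, 0, 0, 0, -1], [0, 0, -0.04, 0, 0, 0, -1], [0, 0, -0.03, 0, 0, 0, -1], [0, 0, 0, 0, 0, 0, -1], [0, 0, 0, 0, 0, 0, -1]]

```text
time_s: 9.43
position: [0.4854, -0.303, 0.1531]
tool_rot: [[-0.603, 0.798, -0.001], [0.798, 0.603, 0.001], [0.001, -0.0, -1.0]]
ft_force: [-0.5, -0.5, -2.3]
grip_width: 0.053
gripper_force: 52.7
```

```bash
python3 to.py 486 316.2 150 37
python3 - <<'E'
from h import *
d=cap('scene','s5'); t=cap('top','t5'); p=telemetry.observe()['position']
for n,d in(('s',d),('t',t)):
    W=cloud(d); hsv=cv2.cvtColor(d['image'],cv2.COLOR_RGB2HSV); m=(hsv[...,0]<14)&(hsv[...,1]>130)&(hsv[...,2]>90)&(np.hypot(W[...,0]-p[0],W[...,1]-p[1])<.05)
    print(n,m.sum(),np.nanpercentile(W[m],[3,50,97],axis=0).round(4).tolist())
E
```

```text
t 9.425 pos [ 485.38 -302.96  153.09] F [-0.5 -0.5 -2.3] w 53.0 gf 52.7
shift mm, current axes [493.65 373.72   3.68] target axes [494.11 373.12   3.09] rotvec [-0.0002 -0.0014  0.0012]
s 259 [[0.4658, -0.3279, 0.1826], [0.4986, -0.3176, 0.1936], [0.5112, -0.2925, 0.1965]]
t 5 [[0.4978, -0.3305, 0.2246], [0.5124, -0.329, 0.4399], [0.5144, -0.291, 0.4414]]
```

send_rows:
  deltas:
    - [[0.02, 0.015, 0, 0, 0, 0, -1], [0.041, 0.031, 0, 0, 0, 0, -1], [0.043, 0.0325, 0, 0, 0, 0, -1], [0.043, 0.0325, 0, 0, 0, 0, -1], [0.043, 0.0325, 0, 0, 0, 0, -1], [0.043, 0.0325, 0, 0, 0, 0, -1], [0.043, 0.0325, 0, 0, 0, 0, -1], [0.043, 0.0325, 0, 0, 0, 0, -1], [0.043, 0.0325, 0, 0, 0, 0, -1], [0.043, 0.0325, 0, 0, 0, 0, -1], [0.043, 0.0325, 0, 0, 0, 0, -1], [0.03, 0.0225, 0, 0, 0, 0, -1]]

```text
time_s: 11.02
position: [0.4839, 0.2985, 0.1532]
tool_rot: [[-0.604, 0.797, -0.001], [0.797, 0.604, -0.0], [0.001, -0.001, -1.0]]
ft_force: [1.0, -0.7, -1.7]
grip_width: 0.0529
gripper_force: 52.7
```

send_rows:
  deltas:
    - [[0.016, 0.011, 0, 0, 0, 0, -1], [0, 0, 0, 0, 0, 0, -1], [0, 0, 0, 0, 0, 0, -1]]

```text
time_s: 11.4
position: [0.4847, 0.314, 0.1537]
tool_rot: [[-0.602, 0.798, -0.001], [0.798, 0.602, -0.001], [-0.0, -0.001, -1.0]]
ft_force: [-0.2, 0.0, -1.6]
grip_width: 0.0525
gripper_force: 52.7
```

```bash
python3 to.py 486 316.4 25 37
```

```text
t 11.4 pos [484.69 314.03 153.69] F [-0.2  0.  -1.6] w 52.5 gf 52.7
shift mm, current axes [  1.11   2.58 128.69] target axes [  1.1    2.48 128.69] rotvec [-0.0008  0.0001  0.0004]
```

send_rows:
  deltas:
    - [[0.0011, 0.0025, 0.025, 0, 0, 0, -1], [0, 0, 0.035, 0, 0, 0, -1], [0, 0, 0.025, 0, 0, 0, -1], [0, 0, 0.014, 0, 0, 0, -1], [0, 0, 0, 0, 0, 0, -1], [0, 0, 0, 0, 0, 0, -1]]

```text
time_s: 12.15
position: [0.4868, 0.3174, 0.0559]
tool_rot: [[-0.602, 0.798, 0.002], [0.798, 0.602, 0.001], [-0.001, 0.002, -1.0]]
ft_force: [0.1, 0.5, -1.7]
grip_width: 0.0527
gripper_force: 52.7
```

```bash
python3 to.py 486 316.4 25 37
python3 - <<'E'
from h import *
d=cap('scene','s6'); t=cap('top','t6')
save(np.hstack([cv2.resize(d['image'][115:195,320:400],(400,400),interpolation=3),cv2.resize(t['image'][215:315,95:195],(400,400),interpolation=3)]),'s6')
E
```

```text
t 12.15 pos [486.78 317.4   55.91] F [ 0.1  0.5 -1.7] w 52.7 gf 52.7
shift mm, current axes [-0.31 -1.28 30.91] target axes [-0.32 -1.23 30.91] rotvec [0.0018 0.0005 0.0008]
```

View pics/s6.png

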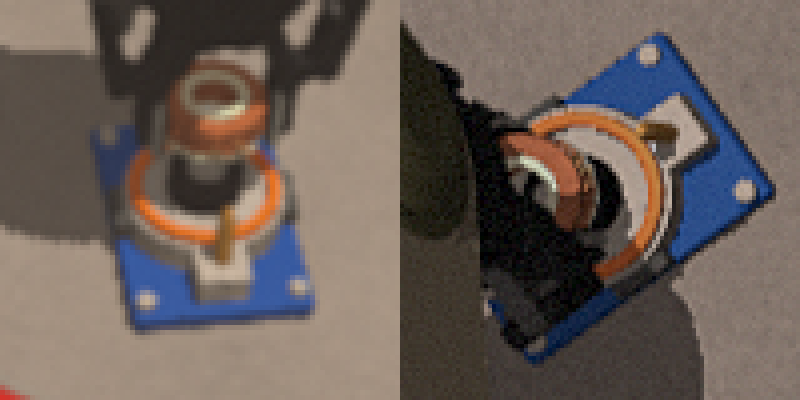

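The crop shows the coil held just above the core, at (215,105) left and (545,185) right; it may be tilted. I check its plane and centre numerically.

Run:
```python
from h import *
for f,c in (('s5',(.4854,-.303,.153)),('s6',(.4868,.3174,.0559))):
    d=dict(np.load(f+'.npz')); W=cloud(d); im=d['image'].astype(int)
    q=W-np.array(c); m=(np.hypot(q[...,0],q[...,1])<.032)&(q[...,2]>.036)&(q[...,2]<.052)&((im[...,0]-im[...,2]>25)|(im.min(-1)>150))
    P=W[m]; 
    for _ in range(4):
        A=np.c_[P[:,:2]-np.array(c[:2]),np.ones(len(P))]; k=np.linalg.lstsq(A,P[:,2],rcond=None)[0]; r=P[:,2]-A@k; P=P[abs(r)<max(.0012,1.5*r.std())]
    print(f,m.sum(),len(P),'slopes',k[:2].round(3),'z',k[2].round(4),'rms',r.std().round(4))
    p,a=blob(d,m,c[2]+.043,c[:2],.04); print(circ(p))
    u,v=np.where(m)[1],np.where(m)[0]; print(u.min(),u.max(),v.min(),v.max())
```

```text
s5 350 186 slopes [-0.01  -0.002] z 0.1948 rms 0.0008
(array([ 490. , -310.5]), array([35.9, 50.5]), 489.6, -308.0)
197 227 302 321
s6 232 134 slopes [-0.01   0.014] z 0.0978 rms 0.0012
(array([489.3, 314.1]), array([48.6, 56.9]), 487.3, 313.4)
353 373 127 143
```

Run:
```python
from h import *
d=dict(np.load('s6.npz')); im=d['image'].astype(int)
print((onplane(d,[(320+216/5-.4,115+97/5-.4)],.0978)*1e3).round(1))
W=cloud(d); q=W-np.array((.4868,.3174,.098)); w=(im.min(-1)>105)&(np.hypot(q[...,0],q[...,1])<.03)&(abs(q[...,2])<.008)
p,a=blob(d,w,.0978,(.4868,.3174),.03); print(a,circ(p)); print(d['image'][124:146,354:374].min(-1))
```

```text
[[487.2 317.3]]
16 (array([495.5, 312.1]), array([10.5, 17.9]), 494.1, 313.0)
[[ 38  36  37  38  36  35  36  39  45  49  62  65  62  54  51  54  65  73
   70  45]
 [ 38  38  36  38  36  48  63  68  77  91 115 122 114 103  96 101 114 115
   99  56]
 [ 37  36  38  36  43  71  97  94  94 104 122 126 125 124 123 125 129 130
  116  71]
 [ 35  38  37  37  41  55  70  65  62  67  77  82  91 107 121 128 131 132
  120  80]
 [ 36  37  36  37  38  45  52  54  55  53  50  51  52  67  88 109 126 129
  117  75]
 [ 35  37  36  44  59  71  80  87  88  85  79  71  59  50  53  72 102 119
  106  61]
 [ 37  38  47  68  88  91  89  91  86  85  90  91  88  75  57  48  66  87
   87  53]
 [ 39  45  64  88  90  78  67  60  57  57  63  73  87  91  81  54  42  53
   61  43]
 [ 37  49  71  90  77  53  43  40  40  41  42  46  62  80  90  70  46  45
   42  38]
 [ 42  54  77  87  63  42  38  40  40  41  39  39  43  66  91  85  54  41
   40  38]
 [ 43  52  76  89  67  45  43  45  47  44  38  34  36  59  89  88  53  40
   40  40]
 [ 42  46  68  89  79  66  70  76  79  68  59  54  67  97 110  83  53  44
   46  39]
 [ 42  44  57  77  86  94 103 110 106 103 110 118 133 160 149  89  59  58
   55  45]
 [ 41  43  45  57  71  87 100 109 114 129 156 167 162 150 116  75  62  64
   58  45]
 [ 41  43  44  44  50  61  81 103 118 130 139 128 115  95  73  63  63  59
   49  42]
 [ 42  42  44  42  43  49  64  80  87  92  90  77  70  63  63  64  60  55
   48  45]
 [ 40  43  42  42  44  50  61  63  64  66  65  62  61  61  62  56  53  48
   48  47]
 [ 41  44  42  42  45  47  51  56  60  61  59  57  55  55  52  47  45  52
   57  51]
 [ 48  44  41  43  45  46  48  50  52  54  52  51  50  52  48  45  56  77
   78  59]
 [ 64  56  46  40  41  42  46  46  46  50  48  46  51  55  53  63  92 105
   69  66]
 [ 73  79  63  56  46  45  44  45  50  52  48  50  50  58  70  95 120 108
   77  63]
 [ 69  66  71  80  67  68  68  60  61  61  61  60  65  68  79  87  82  65
   73  80]]
```

send_rows:
  deltas:
    - [[-0.0001, -0.0006, 0.008, 0, 0, 0, -1], [0, 0, 0.008, 0, 0, 0, -1], [0, 0, 0.004, 0, 0, 0, -1], [0, 0, 0, 0, 0, 0, -1], [0, 0, 0, 0, 0, 0, -1]]

```text
time_s: 12.88
position: [0.4858, 0.3171, 0.035]
tool_rot: [[-0.603, 0.798, 0.0], [0.798, 0.603, 0.0], [-0.0, 0.0, -1.0]]
ft_force: [0.8, -0.5, -1.4]
grip_width: 0.0526
gripper_force: 52.7
```

```bash
python3 to.py 486.4 317 25 37
```

```text
t 12.875 pos [485.85 317.07  34.95] F [ 0.8 -0.5 -1.4] w 52.6 gf 52.7
shift mm, current axes [-0.39  0.4   9.95] target axes [-0.39  0.4   9.95] rotvec [0.0003 0.0001 0.0013]
```

Bottom is about 56 mm, already around the core with no lateral force. I continue down to the seat.

send_rows:
  deltas:
    - [[0, 0, 0.005, 0, 0, 0, -1], [0, 0, 0.004, 0, 0, 0, -1], [0, 0, 0.002, 0, 0, 0, -1], [0, 0, 0, 0, 0, 0, -1], [0, 0, 0, 0, 0, 0, -1]]

```text
time_s: 13.5
position: [0.4857, 0.317, 0.0252]
tool_rot: [[-0.603, 0.798, 0.001], [0.798, 0.603, 0.0], [-0.0, 0.001, -1.0]]
ft_force: [-4.5, -1.5, 12.4]
grip_width: 0.0529
gripper_force: 53.9
```

```bash
python3 to.py 486.4 317 25 37
```

```text
t 13.5 pos [485.7  316.99  25.16] F [-4.5 -1.5 12.4] w 52.9 gf 53.9
shift mm, current axes [-0.42  0.57  0.16] target axes [-0.42  0.57  0.16] rotvec [0.0006 0.0004 0.0014]
```

Seated at the expected height (25.2, force up 14 N). I release and retreat.

send_rows:
  deltas:
    - [[0, 0, -0.001, 0, 0, 0, -0.2], [0, 0, 0, 0, 0, 0, 0.4], [0, 0, 0, 0, 0, 0, 1], [0, 0, 0, 0, 0, 0, 1], [0, 0, 0, 0, 0, 0, 1], [0, 0, 0, 0, 0, 0, 1], [0, 0, -0.015, 0, 0, 0, 1], [0, 0, -0.03, 0, 0, 0, 1], [0, 0, -0.04, 0, 0, 0, 1], [0, 0, -0.04, 0, 0, 0, 1], [0, 0, 0, 0, 0, 0, 1]]

```text
time_s: 14.88
position: [0.487, 0.3176, 0.154]
tool_rot: [[-0.603, 0.798, 0.007], [0.798, 0.603, 0.003], [-0.002, 0.007, -1.0]]
ft_force: [0.1, 0.2, 0.2]
grip_width: 0.0853
gripper_force: 0.0
```

```bash
python3 to.py 523.5 14.1 120 -39.1
```

```text
t 14.875 pos [486.99 317.57 153.98] F [0.1 0.2 0.2] w 85.3 gf 0.0
shift mm, current axes [-264.05 -154.08   33.41] target axes [-212.48  219.72   33.98] rotvec [ 0.0075 -0.0031  1.3296]
```

send_rows:
  deltas:
    - [[-0.02, -0.012, 0, 0, 0, 0, 1], [-0.04, -0.023, 0, 0, 0, 0, 1], [-0.045, -0.026, 0, 0, 0, 0, 1], [-0.045, -0.026, 0, 0, 0, 0, 1], [-0.045, -0.026, 0, 0, 0, 0, 1], [-0.04, -0.024, 0, 0, 0, 0, 1], [-0.029, -0.017, 0, 0, 0, 0, 1]]

```text
time_s: 15.75
position: [0.5217, 0.0116, 0.1497]
tool_rot: [[-0.602, 0.799, -0.001], [0.799, 0.602, 0.0], [0.0, -0.0, -1.0]]
ft_force: [1.0, -0.1, 1.2]
grip_width: 0.0856
gripper_force: 0.0
```

send_rows:
  deltas:
    - [[0, 0, 0, 0, 0, 0.166, 1], [0, 0, 0, 0, 0, 0.166, 1], [0, 0, 0, 0, 0, 0.166, 1], [0, 0, 0, 0, 0, 0.166, 1], [0, 0, 0, 0, 0, 0.166, 1], [0, 0, 0, 0, 0, 0.166, 1], [0, 0, 0, 0, 0, 0.166, 1], [0, 0, 0, 0, 0, 0.166, 1], [0, 0, 0, 0, 0, 0, 1], [0, 0, 0, 0, 0, 0, 1]]

```text
time_s: 17.0
position: [0.5218, 0.0135, 0.1498]
tool_rot: [[0.627, 0.779, -0.0], [0.779, -0.627, 0.0], [-0.0, -0.0, -1.0]]
ft_force: [0.3, -0.4, -0.6]
grip_width: 0.085
gripper_force: 0.0
```

```bash
python3 to.py 523.5 14.1 41 -39.1
python3 - <<'E'
from h import *
for n in ('top','scene'):
    d=cap(n,'c_'+n); W=cloud(d); Z=W[...,2]
    hsv=cv2.cvtColor(d['image'],cv2.COLOR_RGB2HSV)
    m=(Z>.046)&(Z<.056); 
    p,a=blob(d,m,.052,(.486,.316),.035); print(n,'coil',a,circ(p))
    m=np.hypot(W[...,0]-.486,W[...,1]-.316)<.03; h,e=np.histogram(Z[m],np.arange(.03,.09,.004)); print(list(zip(e.round(3).tolist(),h.tolist())))
    p,a=blob(d,(Z>.062)&(Z<.075),.068,(.486,.316),.032); print('coiltop',a,circ(p))
E
```

```text
t 17.0 pos [521.84  13.52 149.77] F [ 0.3 -0.4 -0.6] w 85.0 gf 0.0
shift mm, current axes [  1.51   0.96 108.77] target axes [  1.49   0.93 108.77] rotvec [-0.0003  0.0002  0.0046]
top coil 46 (array([485.7, 330.5]), array([63.1, 82.8]), 482.5, 303.0)
[(0.03, 95), (0.034, 2), (0.038, 0), (0.042, 4), (0.046, 21), (0.05, 24), (0.054, 42), (0.058, 87), (0.062, 178), (0.066, 438), (0.07, 16), (0.074, 0), (0.078, 0), (0.082, 0)]
coiltop 586 (array([484.5, 314.4]), array([51.8, 52.6]), 484.5, 313.9)
scene coil 47 (array([488.7, 311.3]), array([39.4, 47.3]), 490.3, 306.9)
[(0.03, 49), (0.034, 14), (0.038, 4), (0.042, 4), (0.046, 19), (0.05, 23), (0.054, 25), (0.058, 38), (0.062, 99), (0.066, 123), (0.07, 23), (0.074, 0), (0.078, 0), (0.082, 0)]
coiltop 245 (array([486.7, 314.4]), array([52.1, 54.2]), 487.0, 313.6)
```

The coil top is at 68 mm in both views, so it is seated. Now I grasp the cover.

send_rows:
  deltas:
    - [[0.0015, 0.001, 0.03, 0, 0, 0.0046, 1], [0, 0, 0.035, 0, 0, 0, 1], [0, 0, 0.025, 0, 0, 0, 1], [0, 0, 0.014, 0, 0, 0, 1], [0, 0, 0.004, 0, 0, 0, 1], [0, 0, 0, 0, 0, 0, 1], [0, 0, 0, 0, 0, 0, 1]]

```text
time_s: 17.98
position: [0.5242, 0.014, 0.0426]
tool_rot: [[0.633, 0.774, 0.002], [0.774, -0.633, -0.0], [0.001, 0.001, -1.0]]
ft_force: [0.3, -0.6, -0.2]
grip_width: 0.0853
gripper_force: 0.0
```

```bash
python3 to.py 523.5 14.1 41 -39.1
```

```text
t 17.975 pos [524.17  13.97  42.62] F [ 0.3 -0.6 -0.2] w 85.3 gf 0.0
shift mm, current axes [-0.32 -0.6   1.61] target axes [-0.32 -0.6   1.62] rotvec [ 0.0014 -0.0007 -0.003 ]
```

send_rows:
  deltas:
    - [[-0.0003, -0.0006, 0.001, 0, 0, 0, 0.4], [0, 0, 0, 0, 0, 0, 0], [0, 0, 0, 0, 0, 0, -0.4], [0, 0, 0, 0, 0, 0, -0.8], [0, 0, 0, 0, 0, 0, -1], [0, 0, 0, 0, 0, 0, -1], [0, 0, 0, 0, 0, 0, -1], [0, 0, 0, 0, 0, 0, -1]]
  squeeze: 90

```text
time_s: 18.98
position: [0.523, 0.0143, 0.0409]
tool_rot: [[0.633, 0.774, -0.0], [0.774, -0.633, 0.0], [0.0, -0.0, -1.0]]
ft_force: [-3.0, 1.6, 5.7]
grip_width: 0.0226
gripper_force: 88.1
```

```bash
python3 to.py 523.5 14.1 150 -39.1
```

```text
t 18.975 pos [522.97  14.28  40.94] F [-3.   1.6  5.7] w 22.6 gf 88.1
shift mm, current axes [   0.2     0.51 -109.06] target axes [   0.19    0.53 -109.06] rotvec [-0.0002 -0.     -0.0032]
```

send_rows:
  deltas:
    - [[0, 0, -0.01, 0, 0, 0, -1], [0, 0, -0.02, 0, 0, 0, -1], [0, 0, -0.03, 0, 0, 0, -1], [0, 0, -0.03, 0, 0, 0, -1], [0, 0, -0.02, 0, 0, 0, -1], [0, 0, 0, 0, 0, 0, -1]]

```text
time_s: 19.73
position: [0.5236, 0.014, 0.1519]
tool_rot: [[0.633, 0.774, 0.003], [0.774, -0.633, -0.001], [0.001, 0.003, -1.0]]
ft_force: [0.4, 0.3, -4.8]
grip_width: 0.0228
gripper_force: 88.9
```

send_rows:
  deltas:
    - [[0, 0, 0, 0, 0, -0.133, -1], [0, 0, 0, 0, 0, -0.133, -1], [0, 0, 0, 0, 0, -0.133, -1], [0, 0, 0, 0, 0, -0.133, -1], [0, 0, 0, 0, 0, -0.133, -1], [0, 0, 0, 0, 0, -0.133, -1], [0, 0, 0, 0, 0, -0.133, -1], [0, 0, 0, 0, 0, -0.133, -1], [0, 0, 0, 0, 0, -0.133, -1], [0, 0, 0, 0, 0, -0.133, -1], [0, 0, 0, 0, 0, 0, -1]]

```text
time_s: 21.1
position: [0.5226, 0.0142, 0.1497]
tool_rot: [[-0.6, 0.8, -0.002], [0.8, 0.6, 0.0], [0.001, -0.001, -1.0]]
ft_force: [-0.5, 0.1, -4.0]
grip_width: 0.0227
gripper_force: 88.7
```

```bash
python3 to.py 486 316.2 150 37
python3 - <<'E'
from h import *
for n in ('top','scene'):
    d=cap(n,'e_'+n); W=cloud(d); Z=W[...,2]; near=np.hypot(W[...,0]-.486,W[...,1]-.316)<.07
    hsv=cv2.cvtColor(d['image'],cv2.COLOR_RGB2HSV); h,s,v=[hsv[...,i].astype(int) for i in range(3)]
    m=near&(Z>.052)&(np.hypot(W[...,0]-.486,W[...,1]-.316)>.038)
    nn,l,st,ce=cv2.connectedComponentsWithStats(m.astype(np.uint8))
    for k in range(1,nn):
        if st[k,4]>4: q=np.argwhere(l==k)[:,::-1]; print(n,st[k,4],np.nanmax(Z[l==k]).round(4),(W[l==k].mean(0)*1e3).round(1))
    m=(h<18)&(s>150)&(Z>.028)&(Z<.042)&(v>110)&near
    q=np.argwhere(m)[:,::-1]; P=onplane(d,q,.0345); k=np.linalg.lstsq(np.c_[2*P,np.ones(len(P))],(P**2).sum(1),rcond=None)[0]; print('ring',len(P),k[:2]*1e3,np.sqrt(k[2]+k[0]**2+k[1]**2)*1e3)
E
```

```text
t 21.1 pos [522.62  14.21 149.7 ] F [-0.5  0.1 -4. ] w 22.7 gf 88.7
shift mm, current axes [ 2.6363e+02  1.5179e+02 -1.3000e-01] target axes [263.22 152.5   -0.3 ] rotvec [-0.0013 -0.0014 -0.0027]
top 29 0.0679 [515.1 275.3  60.9]
top 35 0.0682 [455.3 354.7  60.3]
ring 315 [484.25352932 317.26179243] 36.700539797230725
scene 16 0.0677 [457.1 356.1  60.3]
scene 18 0.068 [517.2 276.2  59.7]
ring 118 [487.51381902 316.68375449] 36.087031805766024
```

send_rows:
  deltas:
    - [[0.02, 0.0115, 0, 0, 0, 0, -1], [0.04, 0.023, 0, 0, 0, 0, -1], [0.045, 0.026, 0, 0, 0, 0, -1], [0.045, 0.026, 0, 0, 0, 0, -1], [0.045, 0.026, 0, 0, 0, 0, -1], [0.04, 0.0232, 0, 0, 0, 0, -1], [0.0283, 0.0165, 0, 0, 0, -0.0025, -1], [0, 0, 0, 0, 0, 0, -1], [0, 0, 0.015, 0, 0, 0, -1], [0, 0, 0.015, 0, 0, 0, -1], [0, 0, 0, 0, 0, 0, -1], [0, 0, 0, 0, 0, 0, -1]]

```text
time_s: 22.7
position: [0.4869, 0.3158, 0.1209]
tool_rot: [[-0.602, 0.798, 0.0], [0.798, 0.602, 0.0], [-0.0, 0.0, -1.0]]
ft_force: [0.1, -0.8, -3.8]
grip_width: 0.0225
gripper_force: 88.8
```

```bash
python3 to.py 486.1 316.2 109 37;  python3 - <<'E'
from h import *
d=cap('scene','s7'); t=cap('top','t7')
save(np.hstack([cv2.resize(d['image'][105:185,320:400],(400,400),interpolation=3),cv2.resize(t['image'][215:315,75:175],(400,400),interpolation=3)]),'s7')
E
```

```text
t 22.7 pos [486.89 315.77 120.9 ] F [ 0.1 -0.8 -3.8] w 22.5 gf 88.8
shift mm, current axes [ 0.82 -0.37 11.9 ] target axes [ 0.82 -0.37 11.9 ] rotvec [0.0001 0.0001 0.0003]
```

View pics/s7.png

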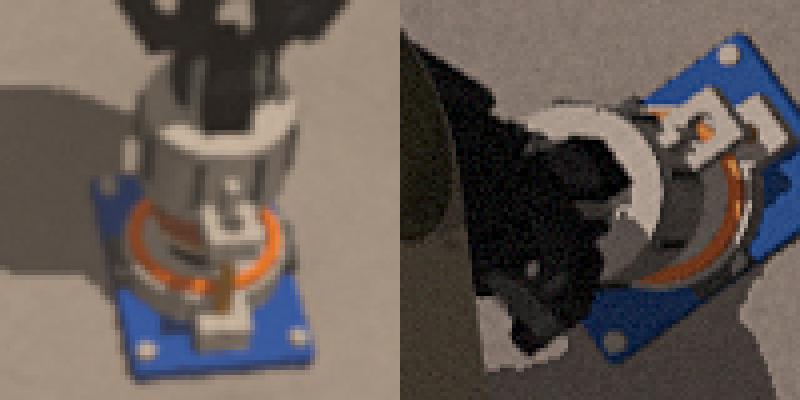

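The crop shows the near ear (230,210 left) right above its dowel, and brass visible through the ear hole at (705,132) right. Alignment is good, so I descend gently.

send_rows:
  deltas:
    - [[0.0006, -0.0003, 0.006, 0, 0, 0, -1], [0, 0, 0.006, 0, 0, 0, -1], [0, 0, 0.004, 0, 0, 0, -1], [0, 0, 0.004, 0, 0, 0, -1], [0, 0, 0, 0, 0, 0, -1], [0, 0, 0, 0, 0, 0, -1]]

```text
time_s: 23.55
position: [0.486, 0.3165, 0.1009]
tool_rot: [[-0.603, 0.798, 0.0], [0.798, 0.603, 0.0], [-0.0, 0.0, -1.0]]
ft_force: [-0.4, 0.1, -4.3]
grip_width: 0.0225
gripper_force: 88.9
```

```bash
python3 to.py 486.1 316.2 71 37
```

```text
t 23.55 pos [486.04 316.47 100.94] F [-0.4  0.1 -4.3] w 22.5 gf 88.9
shift mm, current axes [-0.25 -0.12 29.94] target axes [-0.25 -0.12 29.94] rotvec [0.0002 0.0001 0.0011]
```

send_rows:
  deltas:
    - [[0, 0, 0.005, 0, 0, 0, -1], [0, 0, 0.005, 0, 0, 0, -1], [0, 0, 0.005, 0, 0, 0, -1], [0, 0, 0.004, 0, 0, 0, -1], [0, 0, 0, 0, 0, 0, -1], [0, 0, 0, 0, 0, 0, -1]]

```text
time_s: 24.3
position: [0.4861, 0.3168, 0.0815]
tool_rot: [[-0.603, 0.798, 0.0], [0.798, 0.603, 0.001], [0.0, 0.001, -1.0]]
ft_force: [3.3, 5.6, -6.6]
grip_width: 0.0226
gripper_force: 88.8
```

```bash
python3 to.py 486.1 316.2 71 37
```

```text
t 24.3 pos [486.15 316.79  81.48] F [ 3.3  5.6 -6.6] w 22.6 gf 88.8
shift mm, current axes [-0.45 -0.4  10.48] target axes [-0.45 -0.39 10.48] rotvec [ 0.0007 -0.0004  0.001 ]
```

send_rows:
  deltas:
    - [[0.0004, 0.001, 0.002, 0, 0, 0, -1], [0, 0, 0.003, 0, 0, 0, -1], [0, 0, 0.003, 0, 0, 0, -1], [0, 0, 0.001, 0, 0, 0, -1], [0, 0, 0, 0, 0, 0, -1], [0, 0, 0, 0, 0, 0, -1]]

```text
time_s: 25.05
position: [0.4863, 0.3171, 0.0736]
tool_rot: [[-0.603, 0.798, 0.0], [0.798, 0.603, -0.0], [-0.0, -0.0, -1.0]]
ft_force: [-2.6, -1.6, 6.0]
grip_width: 0.0229
gripper_force: 90.5
```

```bash
python3 to.py 486.5 316.8 71 37
```

```text
t 25.05 pos [486.34 317.13  73.59] F [-2.6 -1.6  6. ] w 22.9 gf 90.5
shift mm, current axes [-0.36 -0.07  2.59] target axes [-0.36 -0.07  2.59] rotvec [-0.0001  0.0004  0.0013]
```

send_rows:
  deltas:
    - [[0, -0.0003, 0.0015, 0, 0, 0, -1], [0, 0, 0.0015, 0, 0, 0, -1], [0, 0, 0.001, 0, 0, 0, -1], [0, 0, 0, 0, 0, 0, -1], [0, 0, 0, 0, 0, 0, -1], [0, 0, 0, 0, 0, 0, -1]]
  squeeze: 110

```text
time_s: 25.8
position: [0.4863, 0.3171, 0.0709]
tool_rot: [[-0.603, 0.798, 0.001], [0.798, 0.603, 0.0], [-0.001, 0.001, -1.0]]
ft_force: [-5.5, -2.8, 16.7]
grip_width: 0.0225
gripper_force: 109.5
```

```bash
python3 to.py 486.5 316.8 71 37
```

```text
t 25.8 pos [486.28 317.05  70.93] F [-5.5 -2.8 16.7] w 22.5 gf 109.5
shift mm, current axes [-0.33  0.03 -0.07] target axes [-0.33  0.03 -0.07] rotvec [0.0012 0.0008 0.0014]
```

send_rows:
  deltas:
    - [[0, -0.0003, 0.0008, 0, 0, 0, -1], [0, 0, 0, 0, 0, 0, -1], [0, 0, 0, 0, 0, 0, -1], [0, 0, 0, 0, 0, 0, -1]]

```text
time_s: 26.3
position: [0.4863, 0.317, 0.0709]
tool_rot: [[-0.603, 0.798, 0.003], [0.798, 0.603, 0.001], [-0.001, 0.002, -1.0]]
ft_force: [-7.6, -2.5, 22.6]
grip_width: 0.022
gripper_force: 110.3
```

```bash
python3 to.py 486.5 316.8 71 37
python3 - <<'E'
from h import *
d=cap('scene','s8'); save(cv2.resize(d['image'][105:185,320:400],(500,500),interpolation=3),'s8')
E
```

```text
t 26.3 pos [486.25 317.03  70.86] F [-7.6 -2.5 22.6] w 22.0 gf 110.3
shift mm, current axes [-0.33  0.06 -0.14] target axes [-0.33  0.06 -0.14] rotvec [0.0023 0.001  0.0015]
```

View pics/s8.png

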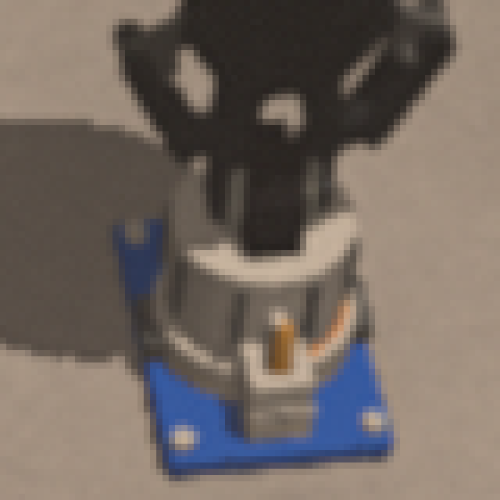

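Flush: the ear rests on the housing ear with the dowel through it at (280,345). Height is 30.0 mm above the grasp height and no longer changes with force. I add a bit more push for margin, then hand in.

send_rows:
  deltas:
    - [[0, -0.0003, 0.001, 0, 0, 0, -1], [0, 0, 0, 0, 0, 0, -1], [0, 0, 0, 0, 0, 0, -1], [0, 0, 0, 0, 0, 0, -1], [0, 0, 0, 0, 0, 0, -1]]

```text
time_s: 26.98
position: [0.4863, 0.317, 0.0708]
tool_rot: [[-0.603, 0.798, 0.004], [0.798, 0.603, 0.001], [-0.001, 0.004, -1.0]]
ft_force: [-8.5, -4.3, 28.8]
grip_width: 0.0223
gripper_force: 111.2
```

```bash
python3 to.py 486.5 316.8 71 37
```

```text
t 26.975 pos [486.27 316.99  70.84] F [-8.5 -4.3 28.8] w 22.3 gf 111.2
shift mm, current axes [-0.29  0.07 -0.16] target axes [-0.29  0.07 -0.16] rotvec [0.0037 0.0014 0.0015]
```

```bash
python3 -c "
from rig import env; print(env.close_job())"
```

```text
the job is handed in; nothing more can be done
None
```

The coil is on the core and the cover is pressed flush, with about 29 N on the wrist and the gripper still holding it shut. I handed the job in at about 27 s; the hand-in returned no verdict.

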